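# Weigh two soap refills and fit the fuller one

### The job

The two soap refills look alike but one has more left in it: gently stand the loose one in the empty pan of the balance, let go, and let the beam settle to show which is heavier. Then fit the heavier one in the soap dispenser: lower it upright into the well, press lightly and turn it until its socket drops over the spring-loaded drive, stop turning at once, and see it fully home, never forcing it; leave the lighter one standing in its own pan and everything else where it is.

Things in the scene. Friction and masses are not known exactly. Their poses are not given: they have to be found in the camera images.
- refill_a_cap (a point): Opaque soap refill, 100 mm tall, 80 to 175 g: white round body 46 mm in diameter (44.8 at the foot) under a teal square cap 48 x 48 x 36 mm. This point: centre of the cap, 82 mm above the foot; z up, x and y square to the cap's flats. Under the foot is a square socket 26 x 26 mm, 14 mm deep, sides parallel to the cap's. It stands loose on the shelf top at the start.
- refill_b_cap (a point): Opaque soap refill, 100 mm tall, 80 to 175 g: white round body 46 mm in diameter (44.8 at the foot) under a teal square cap 48 x 48 x 36 mm. This point: centre of the cap, 82 mm above the foot; z up, x and y square to the cap's flats. Under the foot is a square socket 26 x 26 mm, 14 mm deep, sides parallel to the cap's. It stands in the right pan at the start.
- beam (a joint): Tilt of the balance beam, rad: 0 level, positive when the left pan is lower, negative when the right is; stops at +0.09 and -0.09. Starts at -0.09 (only the right pan loaded). A difference of 10 g takes it to a stop, less gives a tilt in proportion; allow 3 s to settle. A raised pan yields to about 1 N until the beam meets its stop, then it is rigid.
- balance: Fixed two-pan counter balance: green housing 95 x 285 mm, 40 mm high, long side along its y, open steel beam pivoting 65 mm up, red pointer in front. Origin under its centre, front (-x) to the robot. Load it gently: under 20 N in all.
- pan_left: Left pan of the balance (+y end, 110 mm from the middle): round dish, flat floor 100 mm in diameter, rim 5 mm high and 120 mm across. It stays level, and rises and sinks 10 mm. Origin: its pivot, 40 mm straight below the top of the dish floor. Empty at the start, so up.
- pan_right: Right pan of the balance (-y end, 110 mm from the middle): round dish, flat floor 100 mm in diameter, rim 5 mm high and 120 mm across. It stays level, and rises and sinks 10 mm. Origin: its pivot, 40 mm straight below the top of the dish floor. Holds a refill at the start, so down.
- dispenser: Fixed soap dispenser: white round tower 84 mm in diameter, 120 mm tall, foot 110 mm in diameter, spout to its -x, 89 to 109 mm up, reaching 97 mm from the axis. Origin under its centre, z up. Do not force it: under 30 N between it and the refill in any direction, which also limits the twist once the peg is in the socket.
- well (a point): Centre of the floor of the refill well in the dispenser's top, axes as the dispenser's. The well is round, 48.6 mm in diameter, 30 mm deep, mouth 120 mm above the shelf top with a 3 mm wide chamfer. A refill is fully home when its foot rests on this floor, over the drive peg.
- peg (a point): Top centre of the black square drive peg in the well: 23 x 23 mm, 10 mm tall, on a spring; 2 N starts it down, 5 N sinks it flush. It cannot be turned; its sides stand at an unknown angle up to 0.75 rad either way from square with the dispenser. Within about 5 degrees of it (any quarter turn) the peg pops into the socket, its push vanishes and the refill, let go, sinks home by its own weight; else it lifts it again.
- soap_pump: Pink soap pump bottle, 72 mm in diameter, 160 mm tall, origin under its centre. It is a bystander: leave it where it is.
- comb: Black comb lying flat, 170 x 31 x 5 mm, long side along its x, origin under its centre. It is a bystander: leave it where it is.
- tweezers: Steel tweezers lying flat, 98 x 11 x 8 mm, along its x. It is a bystander: leave it where it is.
- jar: Empty open glass jar, 72 mm in diameter, 95 mm tall, origin under its centre. It is a bystander: leave it where it is.
- cup: Orange plastic cup tipped on its side, 95 mm long, mouth 74 mm in diameter towards its -x, origin under its middle. It is a bystander: leave it where it is.
- cream_tin: Closed round cream tin with a blue lid, 66 mm in diameter, 26 mm tall. It is a bystander: leave it where it is.
- hairbrush: Red hairbrush lying flat, 190 mm long, handle to its -x. It is a bystander: leave it where it is.
Mind the look-alikes: they are no part of the job. What is shaped like the part that bears refill_a_cap but purple or yellow is not meant.

How it is judged:
On the way:
1. both refills stand free in the pans, the loose one in the left pan, and the beam has come to rest (horizontal distance between refill_a_cap and pan_left below 0.035 m and contact force between refill_a and pan_left above 0.4 N and linear speed of each of refill_a, refill_b below 0.02 m/s and angle between each of refill_a, refill_b's own z axis and vertical below 0.08 rad and contact force between the fingers and refill_a below 0.05 N and horizontal distance between refill_b_cap and pan_right below 0.035 m and contact force between refill_b and pan_right above 0.4 N and contact force between the fingers and refill_b below 0.05 N and velocity of joint beam between -0.04 and 0.04 rad/s), for 0.5 s.
At the end, for the whole second after the job is handed in: The heavier refill (either, if they differ by under 5 g) is upright in the well, within 6 mm of its axis, foot within 4 mm of the floor, down over the drive peg; the lighter stands upright in the pan it was weighed in, within 35 mm of the centre; both let go and at rest ((((z of refill_a_cap in the frame of well below 0.086 m and horizontal distance between refill_a_cap and well below 0.006 m and linear speed of refill_a below 0.02 m/s and angle between refill_a's own z axis and vertical below 0.08 rad and contact force between the fingers and refill_a below 0.05 N) and contact force between refill_a and dispenser above 1.17 N and (horizontal distance between refill_b_cap and pan_right below 0.035 m and contact force between refill_b and pan_right above 0.4 N and linear speed of refill_b below 0.02 m/s and angle between refill_b's own z axis and vertical below 0.08 rad and contact force between the fingers and refill_b below 0.05 N)) or ((z of refill_b_cap in the frame of well below 0.086 m and horizontal distance between refill_b_cap and well below 0.006 m and linear speed of refill_b below 0.02 m/s and angle between refill_b's own z axis and vertical below 0.08 rad and contact force between the fingers and refill_b below 0.05 N) and (horizontal distance between refill_a_cap and pan_left below 0.035 m and contact force between refill_a and pan_left above 0.4 N and linear speed of refill_a below 0.02 m/s and angle between refill_a's own z axis and vertical below 0.08 rad and contact force between the fingers and refill_a below 0.05 N) and contact force between refill_a and pan_left below 1.285 N))); the robot touches nothing.
It fails at once if a refill is forced against the dispenser (30 N or more) (contact force between any of refill_a, refill_b and dispenser above 30 N).
It fails at once if the balance is loaded with 20 N or more (contact force between balance and anything else above 20 N).
It fails at once if a bystander is moved by more than 30 mm (distance of any of soap_pump, comb, tweezers, jar, cup, cream_tin, hairbrush from where it was at the start of the episode above 0.03 m).
It also fails if it takes over 72 s, if anything falls off the work surface, if the arm or the gripper's body presses on something with over 40 N, if the wrist force passes 120 N, or if a joint passes its speed limit or range.

### The arm

A 7-joint arm with a two-finger parallel gripper is mounted at the origin on the work surface. World frame = base frame: x ahead of the robot, y to its left, z up, the work surface at z = 0. Lengths are in m, angles in rad, forces in N, time in s.
With the tool pointing down it reaches from about 0.425 to 1.025 m from the base axis. Payload 9.4 kg.
Tool frame: the origin (TCP) lies at the very end of the fingers, on their centre line; the grasp point (between the pads) lies ctrl.hold_point_z behind it (ctrl.hold_point_z is the distance from the TCP to the grasp point, in m); x points along the fingers, y is the direction in which the jaws open and shut, and the axes are right-handed (so a half turn about x gives the same grasp; the last joint's range is limited). The gripper opens to 93 mm and grips with 3 to 60 N. Pads are 15 mm wide; open, the fingers measure 128 mm over their backs; the gripper's body (75 mm by 188 mm) begins 65 mm behind the grasp point.
Start: joints at [-1.315, 0.599, -0.003, 1.599, 0.002, 0.943, -0.08], TCP at [0.237, 0.685, 0.219] pointing down, gripper open.
Joint ranges: [-2.57, 2.57], [-0.35, 1.97], [-1.29, 1.29], [0.11, 2.56], [-1.05, 4.19], [0.11, 1.86], [-2.63, 2.63]. Speed limits (rad/s): [2.22, 2.22, 3.01, 3.01, 3.14, 3.14, 3.14].

### API

Orientations are given as a unit quaternion [x, y, z, w].
In Python, from plant import ctrl, effector, planner, eyes, order, models, current_clock, current_qpos, current_joint_vel, current_joint_torque, current_tcp_pos, current_tcp_rot, current_contact_force, current_ft_torque, current_opening gives the robot as it stands. The module is installed in compiled form; this text tells all that it offers. Calls block until the motion is done:
- ctrl.goto(position, orientation): joint-space move of the TCP to a pose.
- ctrl.move_straight(position, v=0.15, frame=None): straight line of the TCP; frame=None keeps the orientation; v is the mean speed in m/s.
- ctrl.move_joints(angles): joint-space move.
- effector.let_go() and effector.grasp(grip_force=None): open the fingers fully, or close them until they stop; grip_force is the grip in N (None keeps the last).
- ctrl.dwell(seconds).
- planner.ik(position, orientation): joint angles nearest the present ones, or None.
- eyes.capture(name): name is "scene" or "top" or "wrist"; returns the picture (420x560x3 uint8, red, green, blue); there is no depth.
- eyes.calibration(name): a dict with "fx", "fy", "cx", "cy" (pixels), "k1" (the pictures are not rectified: a ray, as slopes to the right and down, at radius r is drawn at 1 + k1 r^2 times it, then the intrinsics apply), "view" (4x4, takes a point from world to camera coordinates). Camera axes: x right, y up, looking along -z (the intrinsics and any distortion apply to the point x, -y, -z); pixel columns grow to the right and rows downward; lengths in m; the calibration is good to about 2 mm. A picture is of the moment at which its call begins: read the wrist's pose just before it. calibration takes no time and is no camera call; for the wrist camera it gives the pose at the moment of the call.
A pose or a line that the arm cannot do raises ctrl.MotionError and nothing moves.
- order.sign_off(): hands the job in, once; it reports no verdict.
Trained networks look in the newest picture that a camera, given by its name, has taken for a name from the list of things; names that differ only in an ending like _2 or _b are one class to them, and where a whole thing is asked for, a point or a joint stands for the part that bears it (a point fixed in the world has none). Each returns a list of dicts, best first, with "conf" (0 to 1); they miss things now and then, are a little off and sometimes report something else, mostly with a low value. They report only what shows in the picture. A call takes as long as a camera call. They do not tell look-alikes from the thing itself.
- models.spot_in(camera, name): "location" ([x, y, z] in m, in the coordinates of the camera as it stood for that picture, good to about 4 mm: the middle of the surface that is visible of it).
- models.regions_of(camera, name): "region" (420x560 bool, what is visible of it).
Readings, each from a call of its own:
- current_clock(): time.
- current_qpos(): joint angles.
- current_joint_vel(): joint speeds.
- current_joint_torque(): joint torques, N m.
- current_tcp_pos(): TCP position.
- current_tcp_rot(): TCP orientation.
- current_contact_force(): force on the tool from outside, world axes, zero at the start.
- current_ft_torque(): the same for the moment, N m.
- current_opening(): finger opening in m.
Only numpy, scipy, OpenCV 4.12 (cv2) and the standard library are available. Lean on these libraries where they do the work, as an engineer would, in place of code of your own. Each camera call takes 0.05 s, during which the arm holds its last target. There are 200 camera calls.

## Working session

There is one attempt and no reset: what is moved stays moved. The work goes in short steps, each a Python script; the robot and the scene stay as the last script left them, time stands still between calls to the robot, and variables do not carry over. Pictures are saved under pics/ and viewed, about 8 in all and at most 12, crops included, and the job is handed in when it is done.

```bash
mkdir -p pics
cat > h.py <<'E'
import numpy as np, cv2
from scipy.spatial.transform import Rotation as R
from plant import *
def cap(cam,fn=None):
    im=eyes.capture(cam)
    if fn: cv2.imwrite('pics/'+fn,im[:,:,::-1])
    return im
def toworld(c,p):
    V=np.array(c['view']); return (np.linalg.inv(V)@np.r_[p,1])[:3]
def ray(c,u,v):
    d=np.array([(u-c['cx'])/c['fx'],(v-c['cy'])/c['fy']]); s=d.copy()
    for _ in range(20): s=d/(1+c['k1']*(s@s))
    V=np.linalg.inv(np.array(c['view'])); return V[:3,3],V[:3,:3]@np.array([s[0],-s[1],-1])
def atz(c,u,v,z):
    o,d=ray(c,u,v); return o+d*(z-o[2])/d[2]
def proj(c,P):
    q=(np.array(c['view'])@np.r_[P,1])[:3]; s=np.array([q[0],-q[1]])/-q[2]; s=s*(1+c['k1']*(s@s))
    return s*[c['fx'],c['fy']]+[c['cx'],c['cy']]
def down(yaw):  # tool x down, tool y (jaw) at angle yaw in world
    y=np.array([np.cos(yaw),np.sin(yaw),0]); x=np.array([0,0,-1.]); 
    return R.from_matrix(np.c_[x,y,np.cross(x,y)]).as_quat()
E
python3 - <<'E'
from h import *
print(current_clock(),current_tcp_pos(),R.from_quat(current_tcp_rot()).as_matrix().round(2).tolist(),ctrl.hold_point_z,current_opening())
ims=[]
for cam in('scene','top'):
    ims.append(cap(cam,cam+'0.png')); c=eyes.calibration(cam)
    print(cam,np.linalg.inv(np.array(c['view']))[:3,3].round(3))
    for n in('refill_a_cap','pan_left','balance','dispenser','well','peg','soap_pump','jar','cup'):
        try:
            for d in models.spot_in(cam,n)[:4]:
                w=toworld(c,d['location']); print(n,round(d['conf'],2),w.round(3),proj(c,w).round())
        except Exception as e: print(n,e)
print(current_clock())
E
```

```text
0.0 [0.23671654 0.68474533 0.21774384] [[-0.0, 0.33, 0.95], [-0.0, 0.95, -0.33], [-1.0, -0.0, 0.0]] 0.0188 0.09272308849406066
scene [ 1.15  -0.732  0.845]
refill_a_cap 0.88 [ 0.456 -0.014  0.076] [223. 228.]
refill_a_cap 0.81 [ 0.45  -0.128  0.08 ] [193. 248.]
refill_a_cap 0.78 [ 0.348 -0.072  0.086] [181. 222.]
refill_a_cap 0.78 [0.488 0.092 0.082] [255. 213.]
pan_left 0.63 [0.611 0.258 0.116] [319. 192.]
pan_left 0.4 [0.404 0.285 0.009] [270. 195.]
pan_left 0.19 [0.613 0.201 0.096] [310. 206.]
balance 0.76 [0.624 0.14  0.062] [302. 227.]
dispenser 0.89 [ 0.558 -0.37   0.074] [152. 326.]
well 0.62 [ 0.556 -0.37   0.075] [151. 326.]
peg 0.93 [ 0.552 -0.371  0.071] [150. 326.]
soap_pump 0.68 [ 0.778 -0.079  0.088] [307. 286.]
soap_pump 0.66 [0.583 0.476 0.015] [343. 186.]
jar 0.7 [ 0.691 -0.242  0.062] [236. 321.]
cup 0.94 [0.759 0.091 0.055] [334. 255.]
top [0.496 0.062 1.271]
refill_a_cap 0.82 [0.481 0.103 0.103] [277. 229.]
refill_a_cap 0.77 [ 0.439 -0.111  0.103] [350. 243.]
refill_a_cap 0.71 [ 0.445 -0.004  0.1  ] [313. 241.]
refill_a_cap 0.63 [ 0.351 -0.06   0.098] [332. 273.]
pan_left 0.91 [0.61  0.255 0.118] [225. 186.]
balance 0.77 [0.61  0.169 0.096] [255. 186.]
balance 0.26 [ 0.533 -0.351  0.09 ] [430. 211.]
dispenser 0.76 [ 0.533 -0.348  0.091] [429. 211.]
well 0.84 [ 0.535 -0.35   0.092] [430. 210.]
peg 0.76 [ 0.532 -0.344  0.09 ] [428. 211.]
peg 0.3 [ 0.448 -0.001  0.098] [312. 240.]
jar 0.56 [ 0.681 -0.23   0.047] [384. 164.]
cup 0.74 [0.741 0.105 0.057] [276. 145.]
cup 0.36 [0.406 0.286 0.001] [221. 252.]
cup 0.17 [0.747 0.339 0.026] [204. 146.]
1.0
```

```bash
python3 -c "
import cv2,numpy as np
a=cv2.imread('pics/scene0.png');b=cv2.imread('pics/top0.png')
cv2.imwrite('pics/both.png',cv2.resize(np.hstack([a,b]),(800,300),interpolation=cv2.INTER_AREA))"
```

```text
(no output)
```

View pics/scene0.png

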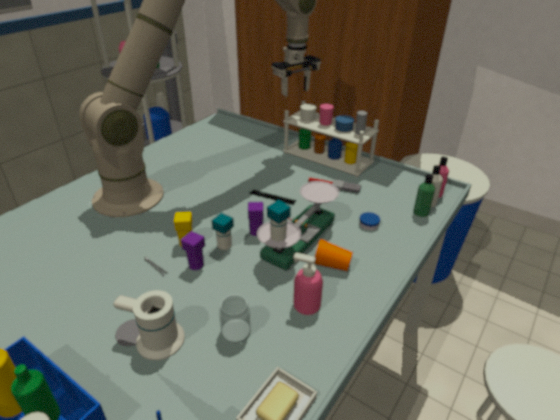

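View pics/top0.png

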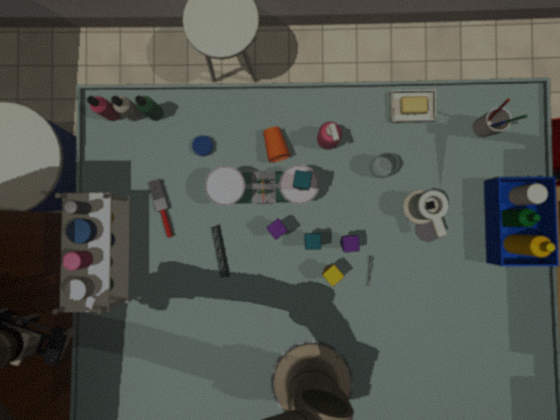

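Scene picture candidates: teal cap at (223,228) stands on the table. Purple look-alikes are at (256,217) and (193,250), yellow at (183,225). Refill_b is the teal cap in the right pan at (279,211). The loose teal one is refill_a, at about (0.446,-0.006) with its cap top at about 0.10 as expected. I'll hover above it and confirm with the wrist camera.

Run:
```python
from h import *
p=current_tcp_pos(); 
ctrl.move_straight([p[0],p[1],0.34],v=0.3)
q0=current_qpos()
best=[]
for y in np.arange(-np.pi,np.pi,np.pi/4):
    q=planner.ik([0.447,-0.004,0.27],down(y))
    if q is not None: best.append((y,np.round(q,2).tolist()))
for b in best: print(b)
y=min(best,key=lambda b:abs(b[1][6]))[0]
ctrl.goto([0.447,-0.004,0.27],down(y))
print(y,current_clock(),current_tcp_pos(),np.round(current_qpos(),3),current_contact_force())
c=eyes.calibration('wrist'); im=cap('wrist','w1.png')
print(np.linalg.inv(np.array(c['view'])).round(3).tolist())
for d in models.spot_in('wrist','refill_a_cap')[:4]:
    w=toworld(c,d['location']); print(round(d['conf'],2),w.round(4),proj(c,w).round())
print(current_clock())
```

```text
(np.float64(-3.141592653589793), [0.73, 0.36, -1.09, 2.1, 0.4, 0.91, 2.55])
(np.float64(-2.356194490192345), [-0.96, 0.35, 1.14, 2.19, -0.42, 0.85, -1.92])
(np.float64(-1.5707963267948966), [-0.9, 0.3, 1.03, 2.18, -0.35, 0.83, -1.22])
(np.float64(-0.7853981633974483), [-0.76, 0.25, 0.81, 2.18, -0.25, 0.81, -0.58])
(np.float64(0.0), [-0.64, 0.22, 0.65, 2.17, -0.19, 0.8, 0.12])
(np.float64(0.7853981633974483), [-0.53, 0.21, 0.5, 2.17, -0.14, 0.79, 0.85])
(np.float64(1.5707963267948966), [-0.44, 0.2, 0.39, 2.16, -0.11, 0.79, 1.59])
(np.float64(2.356194490192345), [-0.34, 0.2, 0.26, 2.16, -0.07, 0.79, 2.33])
0.0 4.125 [ 0.44741201 -0.00320879  0.26997501] [-0.643  0.224  0.646  2.172 -0.188  0.798  0.125] [-0.28921341 -0.4496974   1.07622096]
[[1.0, -0.003, -0.001, 0.447], [0.003, 0.964, 0.265, 0.071], [-0.0, -0.265, 0.964, 0.436], [0.0, 0.0, 0.0, 1.0]]
0.94 [0.4818 0.1058 0.0997] [320.  69.]
0.82 [ 0.3505 -0.0511  0.0995] [184. 235.]
0.79 [ 0.439  -0.1     0.1003] [272. 280.]
0.72 [4.456e-01 2.000e-04 9.950e-02] [279. 185.]
4.225
```

View pics/w1.png

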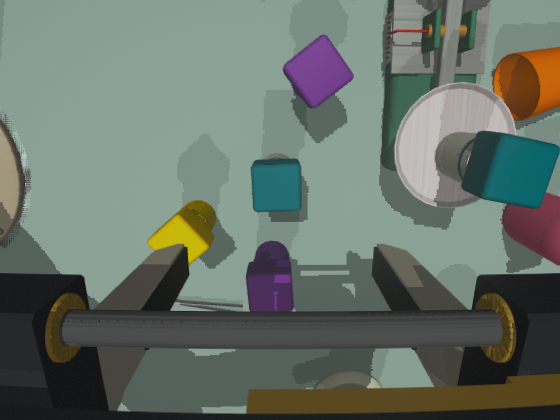

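The wrist view confirms it: loose teal cap at (277,185), purple ones at (318,72) and (270,280), yellow at (185,235). I'll segment the cap faces, refine the pose and grasp.

```bash
cat >> h.py <<'E'
def capface(im,c,seed,ztop,rad=60):
    """top face of a teal cap: pixels near the seed's colour; returns centre, yaw mod 90, size on plane z"""
    hsv=cv2.cvtColor(im,cv2.COLOR_RGB2HSV).astype(int); u,v=np.round(seed).astype(int)
    ref=np.median(hsv[v-5:v+6,u-5:u+6].reshape(-1,3),axis=0)
    m=((abs(hsv[...,0]-ref[0])<10)&(hsv[...,1]>ref[1]-60)&(abs(hsv[...,2]-ref[2])<14)).astype(np.uint8)
    m=cv2.morphologyEx(m,cv2.MORPH_OPEN,np.ones((3,3),np.uint8))
    n,l=cv2.connectedComponents(m); m=(l==l[v,u]).astype(np.uint8)
    k=max(cv2.findContours(m,cv2.RETR_EXTERNAL,cv2.CHAIN_APPROX_NONE)[0],key=cv2.contourArea)[:,0]
    P=np.array([atz(c,a,b,ztop)[:2] for a,b in k])*1000
    (cx,cy),s,ang=cv2.minAreaRect(P.astype(np.float32))
    yaw=np.radians((ang+45)%90-45)
    return np.array([cx,cy])/1000,yaw,np.array(s),ref
E
python3 - <<'E'
from h import *
im=cv2.imread('pics/w1.png')[:,:,::-1].copy()
c=eyes.calibration('wrist')
xy,yaw,s,ref=capface(im,c,(277,190),0.100); print('A',xy.round(4),yaw.round(3),s.round(1),ref)
xb,yb,sb,_=capface(im,c,(515,175),0.195); print('B',xb.round(4),yb.round(3),sb.round(1))
hsv=cv2.cvtColor(im,cv2.COLOR_RGB2HSV); print(hsv[150:220:4,277].tolist())
top=cap('top'); ct=eyes.calibration('top')
for n in('pan_left','dispenser'):
    for r in models.regions_of('top',n)[:2]:
        v,u=np.nonzero(r['region']); 
        (a,b),rad=cv2.minEnclosingCircle(np.c_[u,v].astype(np.float32)); 
        print(n,r['conf'],u.mean(),v.mean(),a,b,rad,atz(ct,u.mean(),v.mean(),0.118).round(4))
E
```

```text
A [ 0.4426 -0.0022] 0.016 [42.9 43.1] [ 91. 178. 114.]
B [0.6159 0.0305] -0.168 [43.8 44. ]
[[75, 35, 144], [35, 26, 117], [84, 71, 97], [90, 115, 69], [91, 168, 108], [92, 176, 116], [92, 176, 116], [91, 177, 114], [92, 177, 115], [91, 174, 114], [91, 177, 114], [92, 177, 115], [92, 181, 113], [92, 174, 114], [92, 181, 113], [92, 155, 94], [76, 38, 87], [78, 36, 86]]
pan_left 0.73 223.99612703330752 185.45158791634393 223.6666717529297 185.5 20.82543182373047 [0.6108 0.2574 0.118 ]
pan_left 0.65 383.8935427574171 164.83769633507853 383.75 164.625 14.429346084594727 [ 0.6674 -0.2115  0.118 ]
dispenser 0.74 160.79357021996617 203.43654822335026 162.5 208.5 29.470422744750977 [0.5591 0.4435 0.118 ]
dispenser 0.71 425.95788882650197 213.28804042672655 426.8717956542969 213.87179565429688 27.839509963989258 [ 0.5252 -0.3295  0.118 ]
```

```bash
cat >> h.py <<'E'
def F(n=6):
    a=[]
    for _ in range(n): a.append(current_contact_force()); ctrl.dwell(0.02)
    return np.mean(a,axis=0)
E
python3 - <<'E'
from h import *
xy=np.array([0.4426,-0.0022]); Q=down(0.016)
ctrl.goto([*xy,0.13],Q)
ctrl.move_straight([*xy,0.063],v=0.12); f0=F()
effector.grasp(15); print('open',current_opening(),current_clock())
ctrl.move_straight([*xy,0.25],v=0.3); f1=F(); print(current_opening(),f0.round(2),f1.round(2))
ctrl.goto([0.611,0.257,0.21],down(0.0)); f=F(); print('above pan',current_clock(),f.round(2),current_tcp_pos(),np.round(current_qpos(),2))
ctrl.move_straight([0.611,0.257,0.185],v=0.1)
f0=F(); z=0.185
while z>0.172:
    z-=0.0015; ctrl.move_straight([0.611,0.257,z],v=0.05); f=F(3); print(round(z,4),(f-f0).round(2))
    if f[2]-f0[2]>0.6: break
print(current_clock())
cap('scene','s2.png')
E
```

```text
open 0.04795225072372681 6.575
0.04812415140402137 [0.01 0.02 0.1 ] [-0.02 -0.05 -1.4 ]
above pan 8.7417 [-0.36 -0.36 -1.19] [0.61107811 0.25491018 0.21076724] [-0.85  0.59  0.58  1.79 -0.4   0.89 -0.09]
0.1835 [ 0.12 -0.32 -0.35]
0.182 [-0.57 -0.44  0.05]
0.1805 [-0.54  0.13 -0.48]
0.179 [-0.05 -0.95  0.09]
0.1775 [ 0.24 -0.13  1.34]
10.7417
```

Run:
```python
from h import *
effector.let_go(); t=current_clock()
ctrl.move_straight([0.611,0.257,0.30],v=0.3)
ct=eyes.calibration('top'); w=atz(ct,433,204,0.12); print(w)
ctrl.goto([w[0],w[1],0.29],down(0.0)); print(current_clock(),np.round(current_qpos(),2))
print(np.round(current_tcp_pos(),4)); c=eyes.calibration('wrist'); im=cap('wrist','w2.png')
import pickle; pickle.dump(c,open('c2.pkl','wb'))
d=2.9-(current_clock()-t)
if d>0: ctrl.dwell(d)
a=cap('scene','s3.png'); b=cap('top','t3.png'); 
m=np.hstack([cv2.resize(a[150:290,220:380],(480,420)),cv2.resize(b[140:230,190:340],(320,192))[:,:].copy() if 0 else cv2.resize(b[140:230,190:340],(320,420))])
cv2.imwrite('pics/bal.png',m[:,:,::-1]); print(current_clock())
```

```text
[ 0.55181473 -0.34944059  0.12      ]
14.4167 [-0.06  0.57  0.88  1.73 -0.49  1.08  0.98]
[ 0.5526 -0.3483  0.2898]
14.675
```

View pics/w2.png

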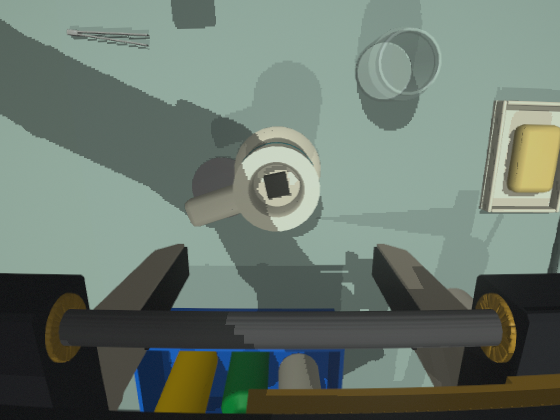

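View pics/bal.png

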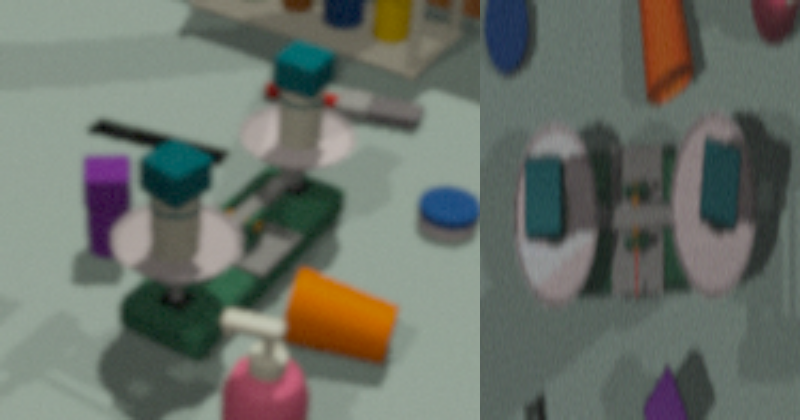

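Wrist view: the black peg is at (277,185) in the well and the spout points to (190,212). The balance picture suggests the left pan has sunk and the right has risen, so I'll measure both.

Run:
```python
from h import *
import pickle
c=pickle.load(open('c2.pkl','rb')); im=cv2.imread('pics/w2.png'); g=im.max(2)
m=np.zeros_like(g); m[160:212,250:305]=(g[160:212,250:305]<75); m=cv2.morphologyEx(m,cv2.MORPH_OPEN,np.ones((3,3),np.uint8))
n,l,st,ce=cv2.connectedComponentsWithStats(m); i=1+np.argmax(st[1:,4]); print(st[i],ce[i])
k=max(cv2.findContours((l==i).astype(np.uint8),cv2.RETR_EXTERNAL,cv2.CHAIN_APPROX_NONE)[0],key=cv2.contourArea)[:,0]
P=np.array([atz(c,a,b,0.10)[:2] for a,b in k])*1000
r=cv2.minAreaRect(P.astype(np.float32)); print('peg',r)
# tower top face: bright white
w=((g>175)).astype(np.uint8); w[:, :225]=0; n,l,st,ce=cv2.connectedComponentsWithStats(w); i=l[215,277]; print(i,st[i])
k=max(cv2.findContours((l==i).astype(np.uint8),cv2.RETR_EXTERNAL,cv2.CHAIN_APPROX_NONE)[0],key=cv2.contourArea)[:,0]
P=np.array([atz(c,a,b,0.12)[:2] for a,b in k])*1000
print('top',cv2.minEnclosingCircle(P.astype(np.float32)),cv2.fitEllipse(P.astype(np.float32)))
sp=atz(c,190,212,0.1); print('spout tip',sp)
# balance
s0=cv2.imread('pics/scene0.png',0).astype(np.float32); s3=cv2.imread('pics/s3.png',0).astype(np.float32); cs=eyes.calibration('scene')
def shift(box):
    u0,v0,u1,v1=box; A=cv2.resize(s0[v0:v1,u0:u1],None,fx=8,fy=8,interpolation=cv2.INTER_CUBIC)
    B=cv2.resize(s3[v0-10:v1+10,u0-6:u1+6],None,fx=8,fy=8,interpolation=cv2.INTER_CUBIC)
    r=cv2.matchTemplate(B,A,cv2.TM_CCOEFF_NORMED); _,mx,_,p=cv2.minMaxLoc(r); return p[0]/8-6,p[1]/8-10,mx
print('B cap shift',shift((266,198,293,225)),'static housing',shift((262,245,290,265)))
for y,z in((.0305,.18),(.257,.12)):
    a=proj(cs,[.612,y,z]); print('px for +20mm',proj(cs,[.612,y,z+.02])-a)
print('left pan shift',shift((300,180,312,206)),shift((326,180,340,206)))
big=cv2.resize(im[120:260,170:350],None,fx=4,fy=4,interpolation=cv2.INTER_CUBIC); cv2.imwrite('pics/disp.png',big)
```

```text
[264 172  25  26 500] [276.11  184.508]
peg ((548.2877197265625, -348.4185485839844), (22.111425399780273, 23.867454528808594), 11.610173225402832)
0 [     0      0    560    420 226386]
top ((551.622802734375, -476.89141845703125), 391.8624572753906) ((537.9119262695312, -428.0346984863281), (543.4290161132812, 681.7575073242188), 83.0457992553711)
spout tip [ 0.45881903 -0.37756023  0.1       ]
B cap shift (-0.75, -1.25, 0.7353709936141968) static housing (1.5, -2.125, 0.7487950325012207)
px for +20mm [ 0.02736512 -6.26522852]
px for +20mm [ 0.39561979 -5.55256942]
left pan shift (-0.125, 1.5, 0.870219349861145) (1.75, 4.0, 0.7590574026107788)
```

View pics/disp.png

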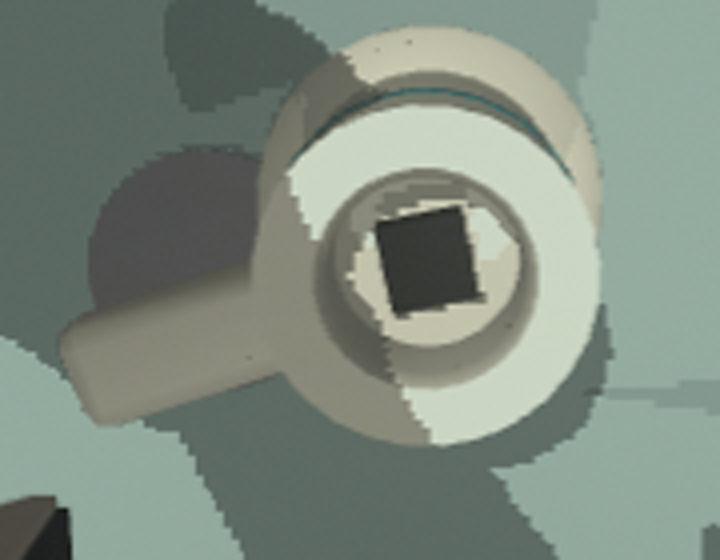

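Run:
```python
from h import *
import pickle
c=pickle.load(open('c2.pkl','rb'))
print('well from rim', atz(c,276.25,188.6,.12).round(4), atz(c,276.5,189.5,.12).round(4))
cap('scene','s4.png'); cap('top','t4.png'); print(current_clock())
cs=eyes.calibration('scene'); ct=eyes.calibration('top')
def teal(fn,u0,v0,u1,v1):
    hsv=cv2.cvtColor(cv2.imread(fn)[v0:v1,u0:u1],cv2.COLOR_BGR2HSV).astype(int)
    m=((abs(hsv[...,0]-92)<9)&(hsv[...,1]>110)).astype(np.uint8)
    n,l,st,ce=cv2.connectedComponentsWithStats(m); i=1+np.argmax(st[1:,4]); return (ce[i]+[u0,v0]).round(2),st[i,4],st[i,:4]+[u0,v0,0,0]
for f in('scene0','s3','s4'): print(f,'B',teal(f'pics/{f}.png',262,195,297,235))
for f in('s3','s4'): print(f,'A',teal(f'pics/{f}.png',300,155,340,190))
for f in('top0','t3','t4'): print(f,'B',teal(f'pics/{f}.png',285,165,320,200))
for f in('t3','t4'): print(f,'A',teal(f'pics/{f}.png',200,165,245,205))
for z in(.176,.186,.196): print('B proj',z-.081,proj(cs,[.612,.034,z]).round(2),'A',proj(cs,[.611,.256,z]).round(2))
s=[cv2.resize(cv2.imread(f'pics/{f}.png')[170:270,235:345],(396,360),interpolation=cv2.INTER_CUBIC) for f in('scene0','s4')]
cv2.imwrite('pics/cmp.png',np.hstack(s))
```

```text
well from rim [ 0.5486 -0.3481  0.12  ] [ 0.5488 -0.349   0.12  ]
14.775
scene0 B (array([278.45, 210.46]), np.int32(367), array([268, 199,  22,  24]))
s3 B (array([278.49, 206.56]), np.int32(374), array([268, 197,  24,  22]))
s4 B (array([278.48, 206.52]), np.int32(370), array([268, 197,  24,  22]))
s3 A (array([320.85, 172.11]), np.int32(272), array([312, 164,  20,  18]))
s4 A (array([320.97, 172.02]), np.int32(272), array([312, 164,  20,  18]))
top0 B (array([302.09, 179.61]), np.int32(238), array([294, 171,  17,  18]))
t3 B (array([302.23, 179.05]), np.int32(242), array([294, 171,  17,  17]))
t4 B (array([302.32, 179.08]), np.int32(242), array([294, 171,  18,  17]))
t3 A (array([219.62, 181.98]), np.int32(245), array([212, 174,  17,  17]))
t4 A (array([219.62, 182.08]), np.int32(249), array([212, 174,  17,  17]))
B proj 0.09499999999999999 [277.61 210.63] A [320.43 175.29]
B proj 0.105 [277.62 207.53] A [320.63 172.39]
B proj 0.115 [277.64 204.4 ] A [320.84 169.46]
```

View pics/cmp.png

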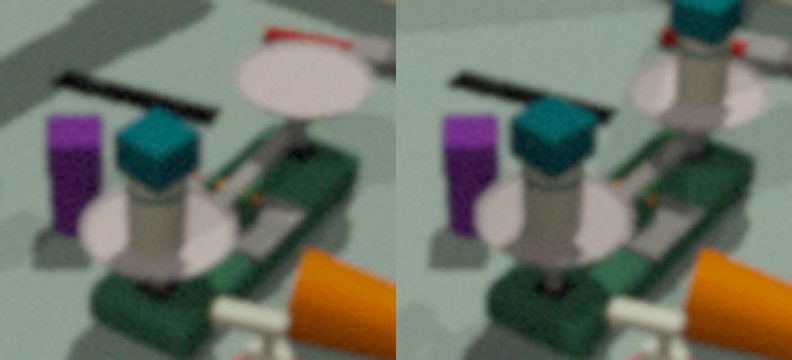

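Both pans are near level. B rose 3.9 px of the 6.25 px that full travel would give, and A sank. That puts the tilt at about +0.01 to +0.02, so A is heavier by 1–3 g, inside the 5 g band, and I choose A. I'll re-check the beam after more settling, then pick up A.

Run:
```python
from h import *
ctrl.move_straight([0.5526,-0.3483,0.375],v=0.3)
ctrl.goto([0.611,0.257,0.375],down(0.0))
print(np.round(current_tcp_pos(),4)); c=eyes.calibration('wrist'); im=cap('wrist','w5.png'); s=cap('scene','s5.png'); t=current_clock()
hsv=cv2.cvtColor(s[:,:,::-1].copy(),cv2.COLOR_BGR2HSV).astype(int)
for n,(u0,v0,u1,v1) in dict(B=(262,195,297,235),A=(300,155,340,190)).items():
    h=hsv[v0:v1,u0:u1]; m=((abs(h[...,0]-92)<9)&(h[...,1]>110)).astype(np.uint8); k,l,st,ce=cv2.connectedComponentsWithStats(m); i=1+np.argmax(st[1:,4]); print(n,ce[i]+[u0,v0],st[i,4])
u=proj(c,[0.611,0.257,0.206])
hw=cv2.cvtColor(im,cv2.COLOR_RGB2HSV).astype(int); m=((abs(hw[...,0]-92)<9)&(hw[...,1]>110)).astype(np.uint8)
k,l,st,ce=cv2.connectedComponentsWithStats(m); i=1+np.argmax(st[1:,4]); print('seed',u,ce[i],st[i])
xy,yaw,sz,ref=capface(im,c,ce[i]+[0,3],0.206); print('A',xy.round(4),yaw.round(3),sz.round(1),t)
```

```text
[0.6115 0.2555 0.3752]
B [278.42896175 206.74863388] 366
A [320.97297297 172.26640927] 259
seed [279.96589362 187.26171384] [280.63685393 184.8988764 ] [ 257  162   48   47 2225]
A [0.6112 0.2584] -0.0 [41.9 42.3] 17.4833
```

Run:
```python
from h import *
X=[0.6112,0.2584]; W=[0.5486,-0.3486]
ctrl.goto([*X,0.24],down(0.0))
ctrl.move_straight([*X,0.167],v=0.12); effector.grasp(15); print('open',current_opening(),current_clock())
ctrl.move_straight([*X,0.19],v=0.06); ctrl.move_straight([*X,0.36],v=0.3); print(current_opening())
ctrl.goto([*W,0.36],down(0.2026)); ctrl.move_straight([*W,0.20],v=0.2)
f0=F(10); print(current_clock(),f0.round(2),np.round(current_qpos(),2),[np.round(current_tcp_pos(),4).tolist() for _ in range(3)])
tau0=current_ft_torque()
for z in(0.192,0.186,0.181,0.176,0.172,0.168,0.166):
    ctrl.move_straight([*W,z],v=0.06); f=F(4)-f0; print(z,f.round(2),round(current_clock(),2))
    if np.linalg.norm(f)>4: print('STOP'); break
cap('scene','s6.png')
```

```text
open 0.04838756030475893 19.6167
0.047982393641054395
24.1667 [-0.14  0.08 -1.17] [-0.1   0.73  1.    1.83 -0.73  1.    1.41] [[0.549, -0.349, 0.2012], [0.549, -0.349, 0.2012], [0.549, -0.349, 0.2012]]
0.192 [ 0.03 -0.21 -0.2 ] 24.52
0.186 [ 0.13 -0.26 -0.36] 24.83
0.181 [ 0.09  0.12 -0.2 ] 25.15
0.176 [-0.08  0.13  0.02] 25.47
0.172 [0.34 0.09 0.15] 25.78
0.168 [ 0.11  0.33 -0.09] 26.1
0.166 [ 0.14 -0.4  -0.16] 26.42
```

The foot is inside the mouth with no lateral contact. I'll press down lightly, turning only if the peg resists.

Run:
```python
from h import *
W=[0.5486,-0.3486]; f0=np.array([0,0,-1.2]); z=0.166
while z>0.1535:
    z-=0.0015; ctrl.move_straight([*W,z],v=0.05); f=F(4)-f0; t=current_tcp_pos(); print(round(z,4),f.round(2),np.round(t,4),round(current_clock(),2))
    if f[2]>2.8 or np.hypot(*f[:2])>5: print('STOP'); break
```

```text
0.1645 [ 0.11  0.25 -0.16] [ 0.5486 -0.3486  0.1645] 26.78
0.163 [-0.07 -0.11  0.52] [ 0.5486 -0.3486  0.163 ] 27.1
0.1615 [-0.28  0.36  0.1 ] [ 0.5486 -0.3486  0.1615] 27.42
0.16 [-0.06 -0.21  0.12] [ 0.5486 -0.3486  0.16  ] 27.73
0.1585 [ 0.22  0.18 -0.01] [ 0.5486 -0.3486  0.1585] 28.05
0.157 [ 0.15 -0.19  0.14] [ 0.5486 -0.3486  0.157 ] 28.37
0.1555 [-0.15 -0.18  0.06] [ 0.5486 -0.3486  0.1554] 28.68
0.154 [-0.39  1.75  7.95] [ 0.5492 -0.3489  0.155 ] 29.0
STOP
```

At TCP z 0.155 it meets rigid resistance, with no peg push before that. That fits the foot on the floor with the peg already in the socket. I'll relax, let go and check.

Run:
```python
from h import *
W=[0.5486,-0.3486]
ctrl.move_straight([*W,0.1555],v=0.05); print(F(6).round(2))
effector.let_go(); ctrl.dwell(0.3)
ctrl.move_straight([*W,0.22],v=0.15); ctrl.move_straight([*W,0.37],v=0.3)
print(np.round(current_tcp_pos(),4),current_clock(),F().round(2)); c=eyes.calibration('wrist'); im=cap('wrist','w7.png'); s=cap('scene','s7.png')
hw=cv2.cvtColor(im,cv2.COLOR_RGB2HSV).astype(int); m=((abs(hw[...,0]-92)<9)&(hw[...,1]>110)).astype(np.uint8)
k,l,st,ce=cv2.connectedComponentsWithStats(m); i=1+np.argmax(st[1:,4]); print(ce[i],st[i])
for z in(.19,.2): 
    xy,yaw,sz,ref=capface(im,c,ce[i]+[0,3],z); print('A at z',z,xy.round(4),yaw.round(3),sz.round(1))
cs=eyes.calibration('scene')
for z in(.182-.01,.172+.01,.192): print('scene proj cap mid',z,proj(cs,[.5486,-.3486,z]).round(1))
cv2.imwrite('pics/end.png',np.hstack([cv2.resize(s[220:370,90:290],(400,300),interpolation=cv2.INTER_CUBIC),cv2.resize(s[170:270,235:345],(400,300),interpolation=cv2.INTER_CUBIC)])[:,:,::-1])
```

```text
[ 0.1   0.25 -1.35]
[ 0.5486 -0.3481  0.3691] 31.7667 [ 0.1   0.18 -0.08]
[280.44387991 187.27066975] [ 257  161   47   51 2165]
A at z 0.19 [ 0.5412 -0.3513] 0.205 [31.9 44.2]
A at z 0.2 [ 0.541  -0.3491] 0.205 [31. 43.]
scene proj cap mid 0.172 [149.1 287.2]
scene proj cap mid 0.182 [148.4 283.8]
scene proj cap mid 0.192 [147.6 280.3]
```

View pics/end.png

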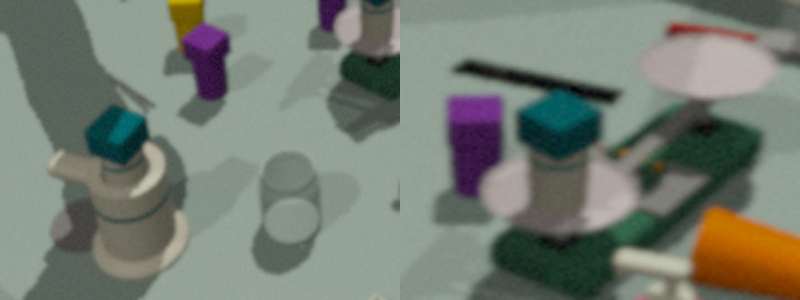

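Run:
```python
from h import *
s=cv2.imread('pics/s7.png'); h=cv2.cvtColor(s,cv2.COLOR_BGR2HSV).astype(int)[265:310,125:175]
for th in(90,110):
    m=((abs(h[...,0]-92)<12)&(h[...,1]>th)).astype(np.uint8); k,l,st,ce=cv2.connectedComponentsWithStats(m); i=1+np.argmax(st[1:,4]); print('scene A',ce[i]+[125,265],st[i])
cs=eyes.calibration('scene'); H=np.array([[a,b,e] for a in(-.024,.024) for b in(-.024,.024) for e in(-.018,.018)])
Rz=R.from_euler('z',.2026).as_matrix()
for z in(.172,.182):
    P=np.array([proj(cs,Rz@q+[.5486,-.3486,z]) for q in H]); hull=cv2.convexHull(P.astype(np.float32)); M=cv2.moments(hull)
    print(z,'pred',M['m10']/M['m00'],M['m01']/M['m00'],M['m00'],P.min(0),P.max(0))
c=eyes.calibration('wrist'); im=cv2.imread('pics/w7.png'); hw=cv2.cvtColor(im,cv2.COLOR_BGR2HSV).astype(int)
m=((abs(hw[...,0]-92)<12)&(hw[...,1]>110)).astype(np.uint8);k,l,st,ce=cv2.connectedComponentsWithStats(m); i=1+np.argmax(st[1:,4])
kk=max(cv2.findContours((l==i).astype(np.uint8),cv2.RETR_EXTERNAL,cv2.CHAIN_APPROX_NONE)[0],key=cv2.contourArea)[:,0]
print('wrist A',st[i],cv2.minAreaRect(np.array([atz(c,a,b,.19)[:2] for a,b in kk]).astype(np.float32)*1000))
```

```text
scene A [148.03044872 286.90384615] [  8   8  31  29 624]
scene A [147.87893864 286.89552239] [  8   8  31  29 603]
0.172 pred 148.96610938477116 287.2902055384647 790.8600467492361 [131.04093775 270.5537884 ] [166.44680538 304.35774598]
0.182 pred 148.19555379608636 283.90396288306505 799.8624698233325 [130.14142983 267.12544212] [165.80026566 301.01771756]
wrist A [ 257  161   47   51 2165] ((547.4012451171875, -347.5458984375), (45.312950134277344, 50.32442855834961), 12.636706352233887)
```

```bash
python3 -c "
from h import *
print(np.abs(current_joint_vel()).max(),current_clock()); order.sign_off(); print(current_clock())"
```

```text
0.0077891062542575175 31.9667
the job is handed in; nothing more can be done
the job is handed in; nothing more can be done
```

I weighed the two refills, put refill A (the loose one) in the dispenser and handed the job in at about 32 s of the 72 s. Refill B is still standing in the right pan.

- **Weighing:** With both refills in the pans, the beam settled close to level. Pictures 3 to 6 s after I let go agreed. The tilt read about +0.01 to +0.02 rad, which makes A the heavier by roughly 1–3 g. That is within the 5 g band where either refill is accepted.
- **Fitting:** I saw the peg at about 0.20 rad with the wrist camera and turned A to match before lowering it. No spring push showed on the way down, so I did no search turn in the well. The descent ended in a rigid stop of about 8 N, under the 30 N limit, about 2 mm above where I had reckoned it (TCP 0.155 m, not 0.153 m).
- **Last checks:**
  - The cap's height in the scene picture fits fully home: row 286.9, against 287.3 predicted for home and 283.9 for 10 mm up.
  - Its position is within about 2 mm of the well axis and its angle matches the peg.
  - B stands upright in the right pan, and the gripper is clear above with near-zero force.
- **Disagreed:**
  - My first beam reading, by template matching, was upset by shadows. I dropped it and tracked the teal caps instead.
  - The first wrist outline of the seated cap was cut short by a shadow (32 x 44 mm). I redid it with the full outline, 45 x 50 mm.

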